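# Crank the sample slide table to its index flag

## Task

Fit the loose crank with the orange handle fully down onto the square shaft end of the blue slide table, then wind it clockwise (seen from above) by its handle until the red pointer on the carriage stands level with the yellow index flag. Leave the crank seated on the shaft and let go.

Things in the scene. Friction and masses are not known exactly. Their poses are not given: they have to be found in the camera images.
- crank: loose 0.33 kg crank, orange handle (the black-handled one does not fit), upright on the bench. Origin: centre of hub underside = mouth of a 23 mm square socket 30 deep. Hub 36 x 36 mm, 58 high, sides along x, y; grip across y: 14 mm arms leave it along +x and -x at z 38-48. Handle: upright free-spinning sleeve, 22 mm dia, 70 mm along +x, z 50-100; the hand holding it need not turn
- shaft_end (a point): square shaft end, upright on the blue gearbox. Point: on its axis at the foot, 111 mm above the bench, where the crank's origin comes when seated. 20 mm square, sides along x, y of this frame (turns with the shaft), 27 mm high, top 14 mm tapered to 10 mm square. Any quarter turn fits. Clockwise from above drives the carriage away, 30 mm a turn; 0.2 N m, stays where left; 1/3 turn back, 3 forward
- pointer (a point): tip of the red pointer (5 mm wide) on the side of the aluminium carriage that carries a white cup, 66 mm above the bench. x: along the rails, away from the shaft
- flag (a point): yellow index flag, a 4 mm thick upright plate on a black clip at the table's edge; point 66 mm above the bench. x: along the rails, away from the shaft. At the start it is 50 to 75 mm farther along x than the pointer, which is 1.7 to 2.5 turns of the crank

How it is judged:
By the outcome, as a careful person would: the job done as asked, in the order asked, and still so for the second after the job is handed in, with the robot touching nothing.
It also fails if it takes over 72 s, if anything falls off the work surface, if the arm or the gripper's body presses on something with over 40 N, if the wrist force passes 120 N, or if a joint passes its speed limit or range.

## Robot

A 6-joint arm with a two-finger parallel gripper is mounted at the origin on the work surface; the furniture and walls round the work are solid. World frame = base frame: x ahead of the robot, y to its left, z up, the work surface at z = 0. Lengths are in m, angles in rad, forces in N, time in s.
With the tool pointing down it reaches from about 0.425 to 0.95 m from the base axis. Payload 3.5 kg.
Tool frame: the origin (TCP) lies at the very end of the fingers, on their centre line; the grasp point (between the pads) lies 19 mm behind it (ctrl.grip_point_offset is the distance from the TCP to the grasp point, in m); z points along the fingers, y is the line along which they close (so a half turn about z gives the same grasp; the last joint's range is limited). The gripper opens to 85 mm and grips with 20 to 120 N. Pads are 22 mm wide; open, the fingers measure 114 mm over their backs; the gripper's body (76 mm by 85 mm) begins 54 mm behind the grasp point. The pads swing forward as they close: fully open they stand 13 mm farther back than shut.
Start: joints at [-1.386, 0.286, 1.577, -0, 1.279, -0.15], TCP at [0.222, -0.637, 0.231] pointing down, gripper open.
Joint ranges: [-2.77, 2.77], [-0.9, 2.22], [0.21, 2.48], [-1.53, 4.67], [0.24, 2.81], [-2.84, 2.84]. Speed limits (rad/s): [2.79, 2.79, 3.14, 3.14, 3.14, 3.14].

## Interface

Orientations are given as a unit quaternion [x, y, z, w].
In Python, from plant import ctrl gives the robot as it stands. The module is installed in compiled form; this text tells all that it offers.
- The arm moves only by the shell command python3 -m pendant 'ROWS' [OPENING] [FORCE]. ROWS is JSON, a list of rows, each an object of numbers: "dx", "dy", "dz": the shift along the tool's x, y, z in cm; "twist": the turn about the tool's z in degrees. A call has 1 to 10 rows; each row is the pose to reach, as a shift and turn from the pose commanded when the call began, along the tool's axes at that moment; what a row does not reach only later rows make up. A row lasts 1/8 s, in which the tool goes at most 62.5 mm and 10.7 degrees, less where a joint would pass 70% of its speed; a pose out of reach is approached as far as the arm can. A call with a gripper value outside its range is refused whole. OPENING is the opening in per cent of the stroke, from 0 (shut) to 100 (fully open), set as the call begins (- or left out, the last holds). The fingers move at their own pace and stop on an object; FORCE is the grip in N (left out, the last holds). Time passes only in rows, so rows that repeat a pose let the fingers close. It gives the time, the measured TCP pose, the force, the opening and the grip force at its end, in the units of the state.
- ctrl.get_state(): the state, without advancing time (a new reading comes with each control period).
- ctrl.read_camera(name): name is "scene" or "top" or "wrist"; returns a dict with "img" (400x640x3 uint8, red, green, blue), "depth" (400x640 float32, m along the optical axis (not along the pixel's ray), 0 where there is no reading), "camera_matrix" (3x3 intrinsics, pixels), "xyz" and "rotation" of the camera in the world; the wrist camera has in their place "tool_from_camera" (4x4, takes a point from camera to tool coordinates, whose origin is the TCP and whose axes are the flange's). Camera axes: x right, y up, looking along -z (the intrinsics and any distortion apply to the point x, -y, -z); pixel columns grow to the right and rows downward; lengths in m; the calibration is good to about 2 mm. A picture is of the moment at which its call begins: read the wrist's pose just before it.
- ctrl.sign_off(): hands the job in; it is judged then, once.
The state is a dict: "time": time; "qpos": joint angles; "dq": joint speeds; "joint_efforts": joint torques, N m; "eef_pos": TCP position; "tcp_rot": TCP orientation; "contact_force": force on the tool from outside, world axes, zero at the start; "wrist_torque": the same for the moment, N m; "opening": opening from 0.0 (shut) to 1.0 (fully open); "finger_force": force on a finger pad.
Only numpy, scipy, OpenCV 4.12 (cv2) and the standard library are available. Lean on these libraries where they do the work, as an engineer would, in place of code of your own. Each camera call takes 0.05 s, during which the arm holds its last target. There are 200 camera calls.

## Working session

There is one attempt and no reset: what is moved stays moved. The work goes in short steps, Python scripts to look and compute and a shell command to move; the robot and the scene stay as the last step left them, time stands still between calls to the robot, and variables do not carry over. Pictures are saved under pics/ and viewed, at most 10 in all, crops included, and the job is handed in when it is done.

```bash
mkdir -p pics; cat > h.py <<'E'
import numpy as np, cv2
from plant import ctrl
from scipy.spatial.transform import Rotation as R
def cam(name):
    s=ctrl.get_state(); c=ctrl.read_camera(name)
    if name=="wrist":
        T=np.eye(4);T[:3,:3]=R.from_quat(s['tcp_rot']).as_matrix();T[:3,3]=s['eef_pos']
        T=T@np.array(c['tool_from_camera']);c['rotation']=T[:3,:3];c['xyz']=T[:3,3]
    c['rotation']=np.array(c['rotation']);c['xyz']=np.array(c['xyz']);return c
def rays(c,px):
    px=np.atleast_2d(px).astype(float);K=np.array(c['camera_matrix'])
    d=np.c_[(px[:,0]-K[0,2])/K[0,0],-(px[:,1]-K[1,2])/K[1,1],-np.ones(len(px))]
    return d@c['rotation'].T
def onz(c,px,z):
    d=rays(c,px);return c['xyz']+d*((z-c['xyz'][2])/d[:,2])[:,None]
def cloud(c):
    v,u=np.mgrid[0:400,0:640];d=rays(c,np.c_[u.ravel(),v.ravel()])
    return (c['xyz']+d*c['depth'].reshape(-1,1)).reshape(400,640,3)
def mask(c,lo,hi):
    return cv2.inRange(cv2.cvtColor(c['img'],cv2.COLOR_RGB2HSV),np.array(lo),np.array(hi))
def save(c,n,img=None): cv2.imwrite('pics/'+n+'.png',cv2.cvtColor(c['img'] if img is None else img,cv2.COLOR_RGB2BGR))
E
python3 - <<'E'
from h import *
for n in("scene","top"):
    c=cam(n);save(c,n+'0');print(n,c['xyz'],c.keys(),c['rotation'].round(2).tolist(),c['camera_matrix'])
    np.save(n+'0.npy',c,allow_pickle=True)
print(ctrl.get_state())
E
```

```text
scene [ 0.57378689 -0.14029616  0.83715115] dict_keys(['img', 'depth', 'camera_matrix', 'xyz', 'rotation']) [0.26, 0.0, 0.03, 0.97] [[393.82281538   0.         320.60910735]
 [  0.         393.82281538 201.99320835]
 [  0.           0.           1.        ]]
top [0.36690343 0.27607077 0.91470283] dict_keys(['img', 'depth', 'camera_matrix', 'xyz', 'rotation']) [0.08, -0.08, -0.69, 0.72] [[397.89226561   0.         324.54886846]
 [  0.         397.89226561 200.10031327]
 [  0.           0.           1.        ]]
{'time': 0.1, 'qpos': array([-1.38600360e+00,  2.87133384e-01,  1.57807828e+00, -2.69190832e-05,
        1.27863901e+00, -1.50031898e-01]), 'dq': array([-0.00020028, -0.00091638, -0.00333426, -0.00027096, -0.00086135,
        0.00059658]), 'joint_efforts': array([ 1.34396614e-03, -4.07294369e+01, -2.93699098e+01, -1.44331939e-04,
        3.38646765e-03,  4.05320364e-06]), 'eef_pos': array([ 0.22169278, -0.63689432,  0.23002216]), 'tcp_rot': array([ 9.86017980e-01,  1.66635132e-01, -3.25045806e-05, -1.12861819e-03]), 'contact_force': array([ 0.00184066, -0.00827154,  0.21849651]), 'wrist_torque': array([ 0.00489685,  0.01065745, -0.03108617]), 'finger_force': 0.0, 'opening': 1.0014305787115274}
```

View pics/scene0.png

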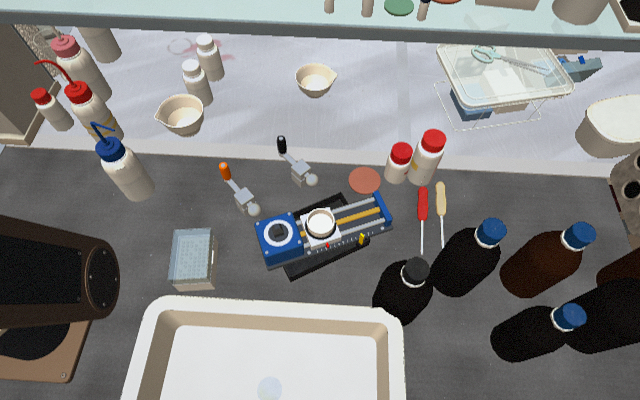

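View pics/top0.png

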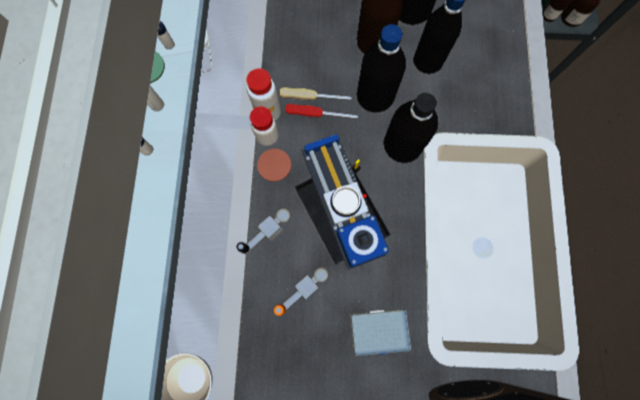

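The orange-handled crank is at scene (225,170)–(253,209) and top (280,310)–(320,275). The shaft is at scene (278,232) and top (363,240). The pointer is at top (364,196) and the flag at (357,165). Rotation turns out to be a quaternion, so I'll fix that and measure.

```bash
sed -i "s/c\['rotation'\]=np.array(c\['rotation'\]);/c['rotation']=np.array(c['rotation']);c['rotation']=R.from_quat(c['rotation']).as_matrix() if c['rotation'].size==4 else c['rotation'];/" h.py
python3 - <<'E'
from h import *
C={}
for n in("scene","top"):
    c=np.load(n+'0.npy',allow_pickle=True).item(); c['rotation']=R.from_quat(c['rotation']).as_matrix() if np.size(c['rotation'])==4 else c['rotation'];C[n]=c
    P=cloud(c)
    for nm,lo,hi in(("orange",(5,150,120),(18,255,255)),("yellow",(22,150,120),(34,255,255)),("red",(0,170,100),(4,255,255)),("blue",(105,150,60),(125,255,255))):
        m=mask(c,lo,hi);k,l,st,ce=cv2.connectedComponentsWithStats(m)
        for i in range(1,k):
            if st[i,4]>8:
                p=P[l==i];p=p[np.isfinite(p).all(1)]
                print(n,nm,ce[i].round(1),st[i],np.median(p,0).round(3),'z',np.percentile(p[:,2],[5,95]).round(3))
    # grey parts near
    x=(slice(130,270),slice(200,420)) if n=='scene' else (slice(120,350),slice(230,420))
    if n=='top':
        for uv in((307,286),(320,275),(363,240),(346,201),(279,310),(226,60),(180,250),(130,250),(500,240),(430,200),(380,330)): print(uv,P[uv[1],uv[0]].round(3))
    else:
        for uv in((278,232),(243,194),(253,209),(320,45),(320,15),(270,388),(130,320),(100,260)): print(uv,P[uv[1],uv[0]].round(3))
c=C['top'];cv2.imwrite('pics/top1.png',cv2.cvtColor(cv2.resize(c['img'][120:330,240:420],None,fx=2.8,fy=2.8,interpolation=cv2.INTER_CUBIC),cv2.COLOR_RGB2BGR))
E
```

```text
scene orange [224.3 170.9] [219 162  11  18 127] [0.33  0.356 0.087] z [0.057 0.101]
scene yellow [375.4 209.4] [373 207   7   6  18] [0.677 0.285 0.071] z [0.068 0.072]
scene yellow [353.9 216.1] [336 210  36  13  89] [0.63  0.266 0.071] z [0.069 0.074]
scene yellow [302.2 232.6] [300 231   5   4  13] [0.519 0.219 0.07 ] z [0.069 0.073]
scene yellow [360.9 238.3] [359 233   5  12  41] [0.645 0.211 0.073] z [0.052 0.093]
scene red [72.  86.7] [ 34  60  54  44 484] [-0.018  0.491  0.181] z [0.161 0.262]
scene red [39.  95.4] [ 31  88  17  17 199] [-0.155  0.526  0.121] z [0.103 0.124]
scene red [433.3 140.5] [422 129  24  24 428] [0.795 0.421 0.154] z [0.135 0.156]
scene red [401.1 154. ] [391 143  22  21 227] [0.734 0.416 0.105] z [0.083 0.108]
scene red [422.3 203.4] [417 187  11  34 309] [0.795 0.333 0.023] z [0.016 0.027]
scene red [327.  244.7] [326 243   3   5  11] [0.574 0.195 0.07 ] z [0.066 0.072]
scene blue [581.5  59.6] [579  56   6   8  33] [1.222 0.743 0.123] z [0.118 0.127]
scene blue [561.3  60.2] [559  59   6   4  13] [1.237 0.839 0.038] z [0.037 0.043]
scene blue [100
[... 1528 characters left out ...]
91 0.069] z [0.016 0.072]
top blue [4.588e+02 4.000e-01] [454   0  11   2  19] [0.94  0.03  0.239] z [0.236 0.308]
top blue [391.3  33.6] [381  24  21  20 321] [0.852 0.163 0.25 ] z [0.247 0.252]
top blue [321.1 143.3] [305 134  34  21 278] [0.692 0.293 0.081] z [0.057 0.084]
top blue [362.1 241.7] [337 215  52  52 892] [0.468 0.201 0.107] z [0.102 0.11 ]
(307, 286) [0.379 0.309 0.056]
(320, 275) [0.403 0.282 0.057]
(363, 240) [0.471 0.2   0.136]
(346, 201) [0.56  0.233 0.085]
(279, 310) [0.33  0.36  0.098]
(226, 60) [0.938 0.546 0.001]
(180, 250) [0.449 0.604 0.003]
(130, 250) [0.413 0.537 0.376]
(500, 240) [ 0.501 -0.128  0.003]
(430, 200) [0.569 0.053 0.085]
(380, 330) [0.298 0.157 0.074]
```

View pics/top1.png

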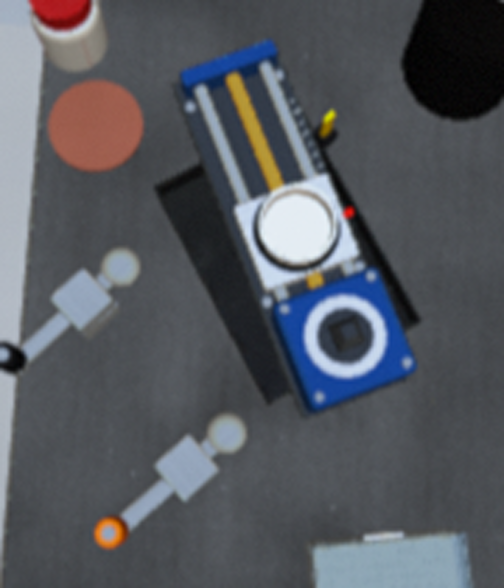

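```bash
cat >> h.py <<'E'
def plan(pts):  # world TCP targets -> tool-axis shifts in cm (from measured pose)
    s=ctrl.get_state();M=R.from_quat(s['tcp_rot']).as_matrix()
    for p in pts: print(np.round(p,3),'-> dx,dy,dz',(M.T@(np.array(p)-s['eef_pos'])*100).round(2))
    print('yaw x',np.degrees(np.arctan2(M[1,0],M[0,0])).round(2),'tilt z',M[:,2].round(4),'pos',s['eef_pos'].round(4))
E
python3 - <<'E'
from h import *
c=ctrl.read_camera('wrist');print(np.array(c['tool_from_camera']).round(3).tolist(),c['camera_matrix'])
plan([(.36,-.53,.32),(.5,-.42,.32),(.54,-.26,.32),(.58,-.1,.32),(.55,.05,.32),(.5,.2,.32)])
E
```

```text
[[0.001, 0.962, 0.274, 0.071], [1.0, -0.0, -0.0, 0.002], [-0.0, 0.274, -0.962, -0.142], [0.0, 0.0, 0.0, 1.0]] [[289.6643447    0.         317.26382044]
 [  0.         289.6643447  193.50757151]
 [  0.           0.           1.        ]]
[ 0.36 -0.53  0.32] -> dx,dy,dz [16.58 -5.58 -8.96]
[ 0.5  -0.42  0.32] -> dx,dy,dz [ 33.42 -11.37  -8.95]
[ 0.54 -0.26  0.32] -> dx,dy,dz [ 42.45 -25.17  -8.92]
[ 0.58 -0.1   0.32] -> dx,dy,dz [ 51.49 -38.97  -8.89]
[0.55 0.05 0.32] -> dx,dy,dz [ 53.58 -54.12  -8.86]
[0.5  0.2  0.32] -> dx,dy,dz [ 53.79 -69.93  -8.83]
yaw x 19.18 tilt z [-4.0e-04  1.8e-03 -1.0e+00] pos [ 0.2217 -0.637   0.2302]
```

```bash
python3 -m pendant '[{"dx":4,"dy":-1,"dz":-5,"twist":-5},{"dx":9,"dy":-3,"dz":-8,"twist":-14},{"dx":15,"dy":-5,"dz":-9,"twist":-24},{"dx":21,"dy":-7,"dz":-9,"twist":-34},{"dx":27,"dy":-9,"dz":-9,"twist":-44},{"dx":32.5,"dy":-11.5,"dz":-9,"twist":-54},{"dx":36.5,"dy":-16,"dz":-9,"twist":-64},{"dx":40,"dy":-21,"dz":-9,"twist":-74},{"dx":43,"dy":-26,"dz":-9,"twist":-84},{"dx":46,"dy":-31,"dz":-9,"twist":-94}]' 100
python3 - <<'E'
from h import *
plan([(.56,-.14,.32),(.57,-.05,.32),(.54,.05,.32),(.5,.15,.32),(.45,.23,.31),(.395,.3,.29)])
E
```

```text
time: 1.4
eef_pos: [0.5545, -0.1915, 0.3209]
tcp_rot: [0.548, 0.836, 0.0, -0.0]
contact_force: [0.8, 0.6, -0.2]
opening: 1.002
finger_force: 0.0
[ 0.56 -0.14  0.32] -> dx,dy,dz [4.5  2.56 0.09]
[ 0.57 -0.05  0.32] -> dx,dy,dz [12.36  7.07  0.09]
[0.54 0.05 0.32] -> dx,dy,dz [22.72  8.31  0.1 ]
[0.5  0.15 0.32] -> dx,dy,dz [33.49  8.63  0.1 ]
[0.45 0.23 0.31] -> dx,dy,dz [42.82  7.24  1.11]
[0.395 0.3   0.29 ] -> dx,dy,dz [51.43  4.99  3.11]
yaw x 113.51 tilt z [-5.e-04  4.e-04 -1.e+00] pos [ 0.5545 -0.1915  0.3209]
```

```bash
python3 -m pendant '[{"dx":5,"dy":2.5,"twist":-2},{"dx":10,"dy":5.5,"twist":-4},{"dx":15.5,"dy":7.5,"twist":-8},{"dx":21,"dy":8.2,"twist":-12},{"dx":27,"dy":8.5,"twist":-16},{"dx":33,"dy":8.5,"dz":1,"twist":-20},{"dx":38,"dy":8,"dz":2,"twist":-20.5},{"dx":41,"dy":7.5,"dz":2,"twist":-20.5},{"dx":41,"dy":7.5,"dz":2,"twist":-20.5}]'
python3 - <<'E'
from h import *
c=cam('wrist');np.save('w1.npy',c,allow_pickle=True);save(c,'w1');print(c['xyz'])
E
```

```text
[ 0.52869735 -0.12927488  0.4631509 ]$[0]: bad value
```

View pics/w1.png

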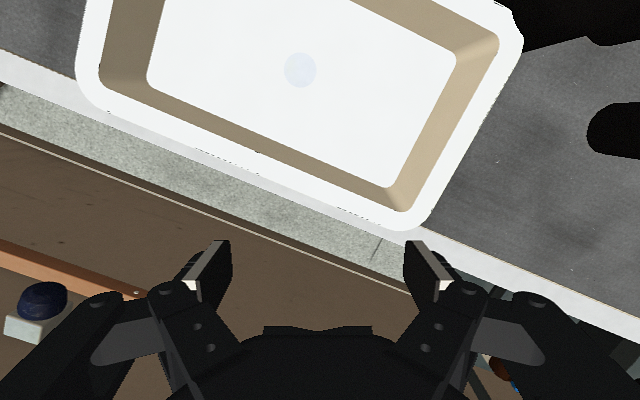

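The row needed a dz, so that call was refused and the arm hasn't moved. The picture only shows the tray. I'll resend it with every key.

```bash
python3 -m pendant '[{"dx":5,"dy":2.5,"dz":0,"twist":-2},{"dx":10,"dy":5.5,"dz":0,"twist":-4},{"dx":15.5,"dy":7.5,"dz":0,"twist":-8},{"dx":21,"dy":8.2,"dz":0,"twist":-12},{"dx":27,"dy":8.5,"dz":0,"twist":-16},{"dx":33,"dy":8.5,"dz":1,"twist":-20},{"dx":38,"dy":8,"dz":2,"twist":-20.5},{"dx":41,"dy":7.5,"dz":2,"twist":-20.5},{"dx":41,"dy":7.5,"dz":2,"twist":-20.5}]'
python3 - <<'E'
from h import *
c=cam('wrist');np.save('w2.npy',c,allow_pickle=True);save(c,'w2');print(c['xyz'])
E
```

```text
time: 2.58
eef_pos: [0.4609, 0.2141, 0.301]
tcp_rot: [0.392, 0.92, -0.0, -0.0]
contact_force: [0.5, -0.0, 0.1]
opening: 1.001
finger_force: 0.0
[0.41460673 0.26274236 0.44328009]
```

View pics/w2.png

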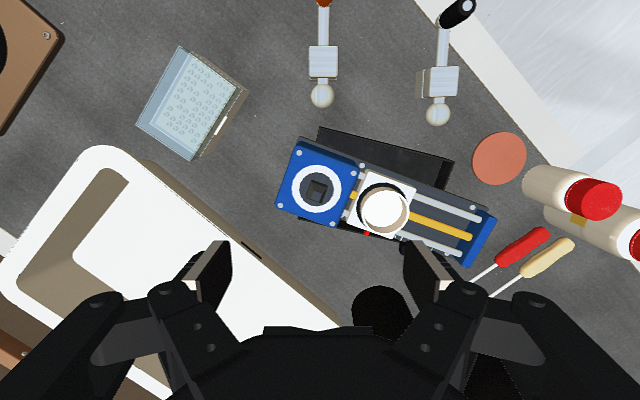

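The wrist view shows the crank hub at (323,61), its counterweight at (321,95), and the shaft in the white ring at (317,190). I'll take their poses from depth.

```bash
cat > m.py <<'E'
from h import *
def rect(P2):
    r=cv2.minAreaRect((P2*1000).astype(np.float32));return np.round(r[0],1),np.round(r[1],1),round(r[2]%90,1)
c=np.load('w2.npy',allow_pickle=True).item();P=cloud(c)
v,u=np.mgrid[0:400,0:640]
def near(x,y,r): return np.hypot(P[...,0]-x,P[...,1]-y)<r
hub=near(.379,.309,.03)&(P[...,2]>.053)&(P[...,2]<.063)
print('hub n',hub.sum(),rect(P[hub][:,:2]),'z',np.median(P[hub][:,2]))
bal=near(.403,.28,.02)&(P[...,2]>.03);print('ball',P[bal].mean(0).round(4), bal.sum())
for lo,hi in((.113,.12),(.12,.128),(.128,.135),(.134,.145)):
    s=near(.47,.195,.022)&(P[...,2]>lo)&(P[...,2]<hi)
    if s.sum()>5: print('shaft',lo,s.sum(),rect(P[s][:,:2]),P[s].mean(0).round(4))
# white ring centre at z .111
x=c['img'][140:235,270:365];g=cv2.cvtColor(x,cv2.COLOR_RGB2HSV)
w=((g[...,1]<50)&(g[...,2]>150)).astype(np.uint8)
k,l,st,ce=cv2.connectedComponentsWithStats(w);i=1+np.argmax(st[1:,4]);print(st[i])
pts=np.argwhere(l==i)[:,::-1]+[270,140]
p=P[pts[:,1],pts[:,0]];print('ring z',np.median(p[:,2]));Q=onz(c,pts,float(np.median(p[:,2])));cc,rr=cv2.minEnclosingCircle((Q[:,:2]*1000).astype(np.float32));print('ring',cc,rr)
cv2.imwrite('pics/shaft.png',cv2.cvtColor(cv2.resize(c['img'][20:230,260:440],None,fx=2.8,fy=2.8,interpolation=cv2.INTER_CUBIC)if 0 else cv2.resize(x,None,fx=6,fy=6,interpolation=cv2.INTER_CUBIC),cv2.COLOR_RGB2BGR))
E
python3 m.py
```

```text
hub n 926 (array([383.8, 305.6]), array([35.5, 47.1]), 43.5) z 0.057425580801419435
ball [0.4056 0.2821 0.0528] 546
shaft 0.113 31 (array([469.9, 200.8]), array([26.4, 12.6]), 64.8) [0.4714 0.2038 0.1165]
shaft 0.12 91 (array([476. , 197.2]), array([20., 20.]), 24.4) [0.4733 0.2004 0.1251]
shaft 0.128 102 (array([475.9, 197.3]), array([17.2, 16.9]), 21.2) [0.4738 0.1993 0.1312]
shaft 0.134 128 (array([475.9, 197. ]), array([12.7, 12.8]), 21.8) [0.4754 0.1976 0.137 ]
[ 22  25  49  48 915]
ring z 0.10815322777280945
ring (476.0187683105469, 196.86660766601562) 29.479246139526367
```

View pics/shaft.png

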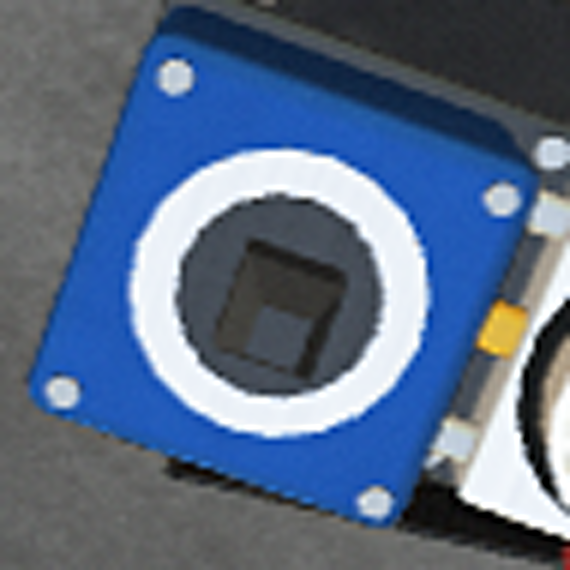

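```bash
python3 - <<'E'
from h import *
plan([(.380,.3095,.14),(.380,.3095,.02)])
c=np.load('w2.npy',allow_pickle=True).item();P=cloud(c)
for uv in((440,81),(437,114),(418,90)):print(P[uv[1],uv[0]].round(3))
hub=(np.hypot(P[...,0]-.379,P[...,1]-.309)<.03)&(abs(P[...,2]-.058)<.005)
q=P[hub][:,:2]-[.38,.3095];a=np.radians(133.5);x=q@[np.cos(a),np.sin(a)];y=q@[-np.sin(a),np.cos(a)]
print('x',np.percentile(x*1e3,[.5,99.5]),'y',np.percentile(y*1e3,[.5,50,99.5]));print(np.histogram(x*1e3,bins=range(-32,26,2)))
E
```

```text
[0.38 0.31 0.14] -> dx,dy,dz [12.61  0.77 16.12]
[0.38 0.31 0.02] -> dx,dy,dz [12.62  0.77 28.12]
yaw x 133.77 tilt z [ 2.e-04 -5.e-04 -1.e+00] pos [0.4617 0.2132 0.3012]
[0.5   0.394 0.058]
[0.529 0.367 0.056]
[0.497 0.381 0.013]
x [-28.96984904  17.80423608] y [-17.4950387    0.32632331  17.64185985]
(array([ 0, 10,  4,  0,  0,  0,  0, 41, 48, 38, 58, 57, 43, 46, 57, 58, 48,
       41, 55, 58, 54, 49, 48, 56, 55,  2,  0,  0]), array([-32, -30, -28, -26, -24, -22, -20, -18, -16, -14, -12, -10,  -8,
        -6,  -4,  -2,   0,   2,   4,   6,   8,  10,  12,  14,  16,  18,
        20,  22,  24]))
```

```bash
python3 -m pendant '[{"dx":4,"dy":0.3,"dz":5,"twist":0},{"dx":8.5,"dy":0.6,"dz":9,"twist":0},{"dx":12.6,"dy":0.8,"dz":13,"twist":0},{"dx":12.6,"dy":0.8,"dz":17,"twist":0},{"dx":12.6,"dy":0.8,"dz":20.5,"twist":0},{"dx":12.6,"dy":0.8,"dz":23.5,"twist":0},{"dx":12.6,"dy":0.8,"dz":26,"twist":0},{"dx":12.6,"dy":0.8,"dz":27.8,"twist":0},{"dx":12.6,"dy":0.8,"dz":28.1,"twist":0},{"dx":12.6,"dy":0.8,"dz":28.1,"twist":0}]'
python3 -m pendant '[{"dx":0,"dy":0,"dz":0,"twist":0},{"dx":0,"dy":0,"dz":0,"twist":0},{"dx":0,"dy":0,"dz":0,"twist":0},{"dx":0,"dy":0,"dz":0,"twist":0},{"dx":0,"dy":0,"dz":0,"twist":0},{"dx":0,"dy":0,"dz":0,"twist":0},{"dx":0,"dy":0,"dz":0,"twist":0},{"dx":0,"dy":0,"dz":0,"twist":0}]' 20 60
```

```text
time: 3.88
eef_pos: [0.3817, 0.3091, 0.0207]
tcp_rot: [0.394, 0.919, 0.0, 0.0]
contact_force: [0.2, 1.0, 0.6]
opening: 0.999
finger_force: 0.0
time: 4.88
eef_pos: [0.3811, 0.3096, 0.021]
tcp_rot: [0.393, 0.919, 0.0, 0.0]
contact_force: [-1.2, -2.4, 5.9]
opening: 0.412
finger_force: 60.9
```

```bash
python3 -m pendant '[{"dx":0,"dy":0,"dz":-1,"twist":0},{"dx":0,"dy":0,"dz":-3,"twist":0},{"dx":0,"dy":0,"dz":-6,"twist":0},{"dx":0,"dy":0,"dz":-10,"twist":0},{"dx":0,"dy":0,"dz":-14,"twist":0},{"dx":0,"dy":0,"dz":-17,"twist":0},{"dx":-3,"dy":0,"dz":-17,"twist":5},{"dx":-6,"dy":0,"dz":-17,"twist":10},{"dx":-9,"dy":0,"dz":-17,"twist":15},{"dx":-11,"dy":0,"dz":-17,"twist":20}]'
python3 - <<'E'
from h import *
plan([(.4763,.1964,.18),(.4763,.1964,.132)])
c=cam('wrist');save(c,'w3');s=ctrl.get_state();P=cloud(c);M=R.from_quat(s['tcp_rot']).as_matrix();Q=(P-s['eef_pos'])@M
h=(abs(Q[...,0])<.03)&(abs(Q[...,1])<.0175)&(Q[...,2]<-.03)&(Q[...,2]>-.045)
print('hub in tool',h.sum(),np.percentile(Q[h],[1,50,99],axis=0).round(4).tolist())
m=mask(c,(5,150,120),(18,255,255))>0;k=m&(abs(Q[...,1])<.03)
print('handle in tool',k.sum(),np.median(Q[k],0).round(4))
E
```

```text
time: 6.12
eef_pos: [0.4566, 0.2289, 0.1894]
tcp_rot: [0.548, 0.836, -0.001, -0.001]
contact_force: [0.3, 1.4, -3.9]
opening: 0.414
finger_force: 60.4
[0.476 0.196 0.18 ] -> dx,dy,dz [-3.77  0.51  0.94]
[0.476 0.196 0.132] -> dx,dy,dz [-3.77  0.52  5.74]
yaw x 113.47 tilt z [-1.6e-03 -3.0e-04 -1.0e+00] pos [0.4566 0.2289 0.1894]
hub in tool 7041 [[-0.0257, -0.0172, -0.0377], [0.006, -0.0, -0.0362], [0.0219, 0.0171, -0.0304]]
handle in tool 300 [ 0.0655  0.0003 -0.0748]
```

```bash
python3 -m pendant '[{"dx":-2,"dy":0.3,"dz":0,"twist":0.5},{"dx":-3.8,"dy":0.5,"dz":0,"twist":1},{"dx":-3.8,"dy":0.5,"dz":0,"twist":1},{"dx":-3.8,"dy":0.5,"dz":0.5,"twist":1},{"dx":-3.8,"dy":0.5,"dz":1.5,"twist":1},{"dx":-3.8,"dy":0.5,"dz":2.5,"twist":1},{"dx":-3.8,"dy":0.5,"dz":3,"twist":1},{"dx":-3.8,"dy":0.5,"dz":3.5,"twist":1},{"dx":-3.8,"dy":0.5,"dz":3.8,"twist":1},{"dx":-3.8,"dy":0.5,"dz":3.8,"twist":1}]'
python3 - <<'E'
from h import *
plan([(.4763,.1964,.132)])
E
```

```text
time: 7.42
eef_pos: [0.4765, 0.1971, 0.1522]
tcp_rot: [0.554, 0.832, -0.0, -0.0]
contact_force: [-0.2, 1.0, -3.0]
opening: 0.415
finger_force: 60.4
[0.476 0.196 0.132] -> dx,dy,dz [-0.06 -0.04  2.02]
yaw x 112.68 tilt z [-3.e-04 -1.e-04 -1.e+00] pos [0.4765 0.1971 0.1522]
```

No contact so far, with the hub mouth about 7 mm past the shaft top. I'll keep going down.

```bash
python3 -m pendant '[{"dx":0,"dy":0,"dz":0.4,"twist":0},{"dx":0,"dy":0,"dz":0.8,"twist":0},{"dx":0,"dy":0,"dz":1.2,"twist":0},{"dx":0,"dy":0,"dz":1.5,"twist":0},{"dx":0,"dy":0,"dz":1.5,"twist":0}]'
python3 -m pendant '[{"dx":0,"dy":0,"dz":0.2,"twist":0},{"dx":0,"dy":0,"dz":0.4,"twist":0},{"dx":0,"dy":0,"dz":0.5,"twist":0},{"dx":0,"dy":0,"dz":0.5,"twist":0}]'
```

```text
time: 8.05
eef_pos: [0.4763, 0.1966, 0.1367]
tcp_rot: [0.554, 0.832, -0.001, 0.0]
contact_force: [-0.2, -4.7, -1.7]
opening: 0.419
finger_force: 60.5
time: 8.55
eef_pos: [0.4763, 0.1966, 0.1326]
tcp_rot: [0.554, 0.833, -0.001, -0.0]
contact_force: [-3.4, -5.0, 1.1]
opening: 0.408
finger_force: 60.9
```

```bash
python3 -m pendant '[{"dx":0,"dy":0,"dz":0.1,"twist":0},{"dx":0,"dy":0,"dz":0.2,"twist":0},{"dx":0,"dy":0,"dz":0.2,"twist":0}]'
python3 -m pendant '[{"dx":0,"dy":0,"dz":0,"twist":0},{"dx":0,"dy":0,"dz":0,"twist":0},{"dx":0,"dy":0,"dz":0,"twist":0},{"dx":0,"dy":0,"dz":-1,"twist":0},{"dx":0,"dy":0,"dz":-4,"twist":0},{"dx":0,"dy":0,"dz":-9,"twist":0},{"dx":0,"dy":0,"dz":-14,"twist":0},{"dx":0,"dy":0,"dz":-16,"twist":0},{"dx":0,"dy":0,"dz":-16,"twist":0}]' 100
python3 - <<'E'
from h import *
c=cam('wrist');np.save('w4.npy',c,allow_pickle=True);save(c,'w4');P=cloud(c)
hub=(np.hypot(P[...,0]-.476,P[...,1]-.197)<.017)&(P[...,2]>.15)
print('hub top z',np.percentile(P[hub][:,2],[5,50,95]),hub.sum(),'should be .169; centre',P[hub].mean(0))
m=mask(c,(5,150,120),(18,255,255))>0;k=m&(P[...,2]>.19)
print('handle top',k.sum(),P[k].mean(0).round(4),P[k][:,2].max())
for nm,lo,hi in(("yellow",(22,150,120),(34,255,255)),("red",(0,170,100),(4,255,255))):
    mm=mask(c,lo,hi);n,l,st,ce=cv2.connectedComponentsWithStats(mm)
    for i in range(1,n):
        if st[i,4]>6: print(nm,ce[i].round(1),st[i],np.median(P[l==i],0).round(4),np.percentile(P[l==i][:,2],[3,97]).round(3))
plan([(.45,.26,.2)])
E
```

```text
time: 8.93
eef_pos: [0.4764, 0.1966, 0.132]
tcp_rot: [0.554, 0.833, -0.001, -0.0]
contact_force: [-6.4, -6.9, 7.7]
opening: 0.416
finger_force: 61.7
time: 10.05
eef_pos: [0.4772, 0.1974, 0.2919]
tcp_rot: [0.554, 0.832, 0.001, 0.001]
contact_force: [-0.2, 0.0, -1.0]
opening: 0.997
finger_force: 0.0
hub top z [0.16849579 0.37565797 0.3860967 ] 8022 should be .169; centre [0.47410098 0.20437929 0.35164196]
handle top 143 [0.4492 0.263  0.21  ] 0.4341094684165375
yellow [614.1  94.1] [610  94  10   2  11] [0.7733 0.4149 0.0699] [0.065 0.076]
yellow [458. 164.] [419 161  78   7 534] [0.643  0.2693 0.0712] [0.069 0.073]
yellow [355. 165.] [351 162   9   7  63] [0.5231 0.2177 0.0714] [0.07  0.073]
yellow [440.  206.9] [432 199  17  17 114] [0.6471 0.211  0.0768] [0.052 0.092]
red [612.6  70.2] [ 584   44   56   50 1937] [0.7265 0.4196 0.1054] [0.082 0.108]
red [559.2 153.8] [ 534  125   53   59 1252] [0.7952 0.3386 0.0221] [0.01  0.027]
red [384.3 197.8] [382 196   6   5  24] [0.5769 0.1923 0.0703] [0.062 0.072]
[0.45 0.26 0.2 ] -> dx,dy,dz [6.81 0.01 8.96]
yaw x 112.68 tilt z [-6.e-04 -0.e+00 -1.e+00] pos [0.4763 0.1971 0.2896]
```

View pics/w4.png

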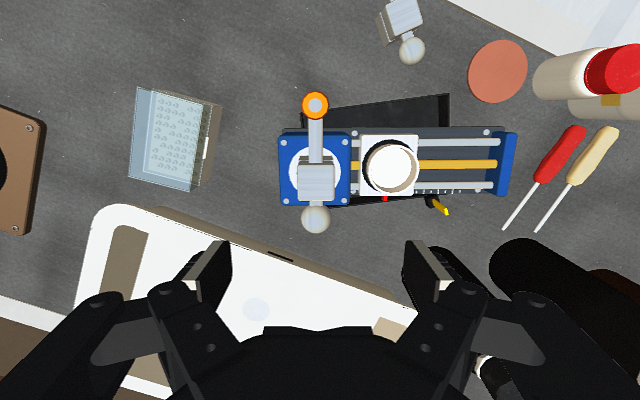

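The hub is fully down: its top is at 0.1685 m and the handle top at 0.210 m, where I expected 0.169 and 0.211. Pointer to flag along the rails is about 71.6 mm, or 2.39 turns. Next I'll grip the handle.

```bash
python3 -m pendant '[{"dx":4,"dy":0,"dz":0,"twist":0},{"dx":7,"dy":0,"dz":1,"twist":0},{"dx":7,"dy":0,"dz":4,"twist":0},{"dx":7,"dy":0,"dz":7.5,"twist":0},{"dx":7,"dy":0,"dz":10,"twist":0},{"dx":7,"dy":0,"dz":11.4,"twist":0},{"dx":7,"dy":0,"dz":11.6,"twist":0},{"dx":7,"dy":0,"dz":11.6,"twist":0}]'
python3 -m pendant '[{"dx":0,"dy":0,"dz":0,"twist":0},{"dx":0,"dy":0,"dz":0,"twist":0},{"dx":0,"dy":0,"dz":0,"twist":0},{"dx":0,"dy":0,"dz":0,"twist":0},{"dx":0,"dy":0,"dz":0,"twist":0},{"dx":0,"dy":0,"dz":0,"twist":0},{"dx":0,"dy":0,"dz":0,"twist":0}]' 5 30
python3 -c "
from h import *
plan([(.476,.197,.173)])"
```

```text
time: 11.1
eef_pos: [0.4499, 0.2618, 0.1747]
tcp_rot: [0.554, 0.832, 0.0, 0.0]
contact_force: [-1.1, -0.2, 0.2]
opening: 0.997
finger_force: 0.0
time: 11.98
eef_pos: [0.4495, 0.2619, 0.1746]
tcp_rot: [0.554, 0.832, 0.0, -0.0]
contact_force: [-2.3, -0.2, 3.3]
opening: 0.246
finger_force: 29.9
[0.476 0.197 0.173] -> dx,dy,dz [-7.01 -0.06  0.16]
yaw x 112.68 tilt z [-1.e-04  2.e-04 -1.e+00] pos [0.4495 0.2619 0.1746]
```

Gripped at a 7.0 cm radius. First half turn:

```bash
python3 -m pendant '[{"dx":-0.34,"dy":2.16,"dz":0,"twist":0},{"dx":-1.34,"dy":4.11,"dz":0,"twist":0},{"dx":-2.89,"dy":5.66,"dz":0,"twist":0},{"dx":-4.84,"dy":6.66,"dz":0,"twist":0},{"dx":-7,"dy":7,"dz":0,"twist":0}]'
python3 -c "
from h import *
print(ctrl.get_state()['wrist_torque'],ctrl.get_state()['contact_force'])"
```

```text
time: 12.6
eef_pos: [0.541, 0.2234, 0.1738]
tcp_rot: [0.554, 0.832, -0.001, -0.002]
contact_force: [-6.4, 0.8, 2.0]
opening: 0.248
finger_force: 30.7
[-0.02072937  1.54431563  0.12015613] [-6.39339358  0.76426295  1.98208258]
```

```bash
python3 -m pendant '[{"dx":-2.16,"dy":-0.34,"dz":0,"twist":0},{"dx":-4.11,"dy":-1.34,"dz":0,"twist":0},{"dx":-5.66,"dy":-2.89,"dz":0,"twist":0},{"dx":-6.66,"dy":-4.84,"dz":0,"twist":0},{"dx":-7,"dy":-7,"dz":0,"twist":0},{"dx":-6.66,"dy":-9.16,"dz":0,"twist":0},{"dx":-5.66,"dy":-11.11,"dz":0,"twist":0},{"dx":-4.11,"dy":-12.66,"dz":0,"twist":0},{"dx":-2.16,"dy":-13.66,"dz":0,"twist":0},{"dx":0,"dy":-14,"dz":0,"twist":0}]'

```

```text
time: 13.85
eef_pos: [0.4113, 0.1671, 0.1753]
tcp_rot: [0.554, 0.833, -0.003, 0.003]
contact_force: [-1.1, -4.8, 2.8]
opening: 0.247
finger_force: 30.0
```

```bash
python3 -m pendant '[{"dx":2.16,"dy":0.34,"dz":0,"twist":0},{"dx":4.11,"dy":1.34,"dz":0,"twist":0},{"dx":5.66,"dy":2.89,"dz":0,"twist":0},{"dx":6.66,"dy":4.84,"dz":0,"twist":0},{"dx":7,"dy":7,"dz":0,"twist":0},{"dx":6.66,"dy":9.16,"dz":0,"twist":0},{"dx":5.66,"dy":11.11,"dz":0,"twist":0},{"dx":4.11,"dy":12.66,"dz":0,"twist":0},{"dx":2.16,"dy":13.66,"dz":0,"twist":0},{"dx":0,"dy":14,"dz":0,"twist":0}]'
python3 -m pendant '[{"dx":-2.16,"dy":-0.34,"dz":0,"twist":0},{"dx":-4.11,"dy":-1.34,"dz":0,"twist":0},{"dx":-5.66,"dy":-2.89,"dz":0,"twist":0},{"dx":-6.66,"dy":-4.84,"dz":0,"twist":0},{"dx":-7,"dy":-7,"dz":0,"twist":0},{"dx":-6.66,"dy":-9.16,"dz":0,"twist":0},{"dx":-5.66,"dy":-11.11,"dz":0,"twist":0},{"dx":-4.11,"dy":-12.66,"dz":0,"twist":0},{"dx":-2.16,"dy":-13.66,"dz":0,"twist":0},{"dx":0,"dy":-14,"dz":0,"twist":0}]'
cat > pf.py <<'E'
import sys
from h import *
u=np.array([np.cos(np.radians(22.5)),np.sin(np.radians(22.5)),0])
for n in sys.argv[1:]:
    c=cam(n);save(c,n+'_%d'%(ctrl.get_state()['time']*10));P=cloud(c);r={}
    for nm,lo,hi in(("flag",(22,150,120),(34,255,255)),("ptr",(0,150,90),(5,255,255))):
        mm=mask(c,lo,hi);k,l,st,ce=cv2.connectedComponentsWithStats(mm)
        for i in range(1,k):
            p=np.median(P[l==i],0)
            if st[i,4]>5 and abs(p[2]-.07)<.03 and .5<p[0]<.7 and p@[-u[1],u[0],0]<-.03:
                pz=onz(c,ce[i:i+1],.066)[0]
                v,w=np.where(l==i);e=onz(c,np.c_[w,v],.071 if nm=='ptr' else .066)@u
                print(n,nm,ce[i].round(1),st[i],p.round(4),'along: median %.4f mean %.4f ray@.066 %.4f'%(p@u,(P[l==i]@u).mean(),pz@u),'lat %.4f'%(p@[-u[1],u[0],0]))
E
python3 pf.py scene top wrist
```

```text
time: 15.1
eef_pos: [0.5409, 0.2228, 0.174]
tcp_rot: [0.554, 0.832, -0.001, -0.001]
contact_force: [-7.6, 0.8, 1.8]
opening: 0.247
finger_force: 30.6
time: 16.35
eef_pos: [0.4115, 0.1669, 0.1754]
tcp_rot: [0.554, 0.833, -0.003, 0.003]
contact_force: [-3.9, -4.6, 2.0]
opening: 0.245
finger_force: 30.2
scene flag [360.9 238.3] [359 233   5  12  41] [0.6449 0.2116 0.0746] along: median 0.6768 mean 0.6768 ray@.066 0.6788 lat -0.0513
scene ptr [349.3 237.4] [348 235   4   6  14] [0.62   0.2164 0.069 ] along: median 0.6556 mean 0.6560 ray@.066 0.6561 lat -0.0373
top flag [356.7 163.1] [355 159   5   9  28] [0.6465 0.2109 0.0792] along: median 0.6780 mean 0.6832 ray@.066 0.6833 lat -0.0525
top ptr [355.2 174.3] [354 173   3   4  10] [0.6246 0.2126 0.0679] along: median 0.6584 mean 0.6626 ray@.066 0.6600 lat -0.0426
wrist flag [571.4 246.8] [551 233  41  29 429] [0.6468 0.2107 0.0756] along: median 0.6782 mean 0.6775 ray@.066 0.6878 lat -0.0528
wrist ptr [545.5 233.5] [539 231  13   7  71] [0.6239 0.2116 0.0699] along: median 0.6574 mean 0.6548 ray@.066 0.6599 lat -0.0432
```

```bash
python3 -m pendant '[{"dx":2.16,"dy":0.34,"dz":0,"twist":0},{"dx":4.11,"dy":1.34,"dz":0,"twist":0},{"dx":5.66,"dy":2.89,"dz":0,"twist":0},{"dx":6.66,"dy":4.84,"dz":0,"twist":0},{"dx":7,"dy":7,"dz":0,"twist":0},{"dx":6.66,"dy":9.16,"dz":0,"twist":0},{"dx":5.66,"dy":11.11,"dz":0,"twist":0},{"dx":4.11,"dy":12.66,"dz":0,"twist":0},{"dx":2.16,"dy":13.66,"dz":0,"twist":0},{"dx":0,"dy":14,"dz":0,"twist":0}]'
python3 -m pendant '[{"dx":-1.1,"dy":-0.1,"dz":0,"twist":0},{"dx":-2.16,"dy":-0.34,"dz":0,"twist":0},{"dx":-2.16,"dy":-0.34,"dz":0,"twist":0},{"dx":-2.16,"dy":-0.34,"dz":0,"twist":0}]'
python3 pf.py scene top wrist
python3 - <<'E'
import cv2,glob
f=sorted(glob.glob('pics/wrist_*'))[-1];print(f);i=cv2.imread(f);cv2.imwrite('pics/w5.png',i)
E
```

```text
time: 17.75
eef_pos: [0.5409, 0.2228, 0.174]
tcp_rot: [0.554, 0.832, -0.001, -0.001]
contact_force: [-7.3, 0.1, 2.4]
opening: 0.249
finger_force: 30.7
time: 18.25
eef_pos: [0.5461, 0.2021, 0.1741]
tcp_rot: [0.554, 0.832, -0.001, -0.0]
contact_force: [-4.1, -0.2, 1.4]
opening: 0.25
finger_force: 30.6
scene flag [360.9 238.4] [359 233   5  12  40] [0.6449 0.2114 0.0725] along: median 0.6767 mean 0.6768 ray@.066 0.6787 lat -0.0515
scene ptr [356.7 234.8] [355 233   4   5  12] [0.6366 0.2212 0.0692] along: median 0.6728 mean 0.6726 ray@.066 0.6733 lat -0.0393
wrist flag [425.4 226.9] [414 215  22  25 203] [0.6469 0.2113 0.0804] along: median 0.6785 mean 0.6790 ray@.066 0.6840 lat -0.0523
wrist ptr [418.8 212.2] [414 209   9   8  56] [0.6396 0.219  0.0703] along: median 0.6747 mean 0.6750 ray@.066 0.6763 lat -0.0424
pics/wrist_184.png
```

View pics/w5.png

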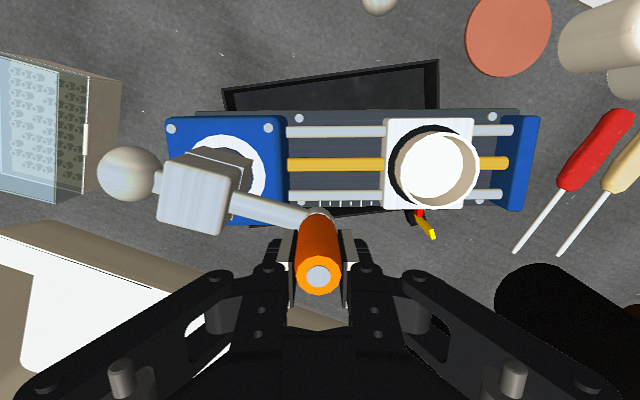

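The crank is now at about 108°, the pointer at wrist (419,212) and the flag at (425,227). About 4 mm remains. I'll check whether the visible faces bias the flag and pointer centres.

```bash
cat > fine.py <<'E'
from h import *
a=np.radians(22.6);u=np.array([np.cos(a),np.sin(a),0])
c=cam('wrist');P=cloud(c)
for nm,lo,hi in(("flag",(20,120,90),(36,255,255)),("ptr",(0,130,70),(6,255,255))):
    m=(mask(c,lo,hi)>0)&(np.hypot(P[...,0]-.643,P[...,1]-.215)<.03)&(P[...,2]<.12)
    p=P[m];al=p@u*1e3;la=p@[-u[1],u[0],0]*1e3
    for z0,z1 in((.05,.06),(.06,.066),(.066,.072),(.072,.08),(.08,.088),(.088,.096)):
        k=(p[:,2]>z0)&(p[:,2]<z1)
        if k.sum()>4: print(nm,z0,k.sum(),'along',np.percentile(al[k],[3,50,97]).round(1),'lat',np.percentile(la[k],[3,97]).round(1))
E
python3 fine.py
```

```text
flag 0.05 23 along [676.9 678.1 681.6] lat [-61.6 -51.3]
flag 0.06 20 along [676.8 678.  679.7] lat [-59.2 -50.3]
flag 0.066 23 along [676.8 678.5 679.7] lat [-58.7 -50.2]
flag 0.072 37 along [676.9 678.2 679.7] lat [-58.7 -50. ]
flag 0.08 39 along [676.9 678.2 680. ] lat [-59.  -50.2]
flag 0.088 62 along [677.1 679.4 682.5] lat [-59.1 -50.2]
ptr 0.06 7 along [673.  673.3 673.7] lat [-46.4 -42.9]
ptr 0.066 49 along [673.  674.7 677.5] lat [-47.1 -40.1]
```

```bash
python3 -m pendant '[{"dx":-1.39,"dy":-0.63,"dz":0,"twist":0},{"dx":-2.61,"dy":-1.54,"dz":0,"twist":0},{"dx":-3.61,"dy":-2.69,"dz":0,"twist":0},{"dx":-4.33,"dy":-4.04,"dz":0,"twist":0},{"dx":-4.33,"dy":-4.04,"dz":0,"twist":0},{"dx":-4.33,"dy":-4.04,"dz":0,"twist":0}]'
python3 fine.py; python3 pf.py scene wrist
```

```text
time: 19.2
eef_pos: [0.5262, 0.1466, 0.1749]
tcp_rot: [0.554, 0.832, -0.0, 0.001]
contact_force: [0.9, -1.4, 1.6]
opening: 0.244
finger_force: 30.1
flag 0.05 51 along [676.9 678.2 680. ] lat [-59.4 -50.2]
flag 0.06 38 along [676.9 678.2 679.8] lat [-59.2 -50.1]
flag 0.066 40 along [676.7 678.3 680. ] lat [-59.6 -50.2]
flag 0.072 60 along [676.7 678.2 679.8] lat [-59.1 -50.1]
flag 0.08 65 along [676.6 678.3 679.9] lat [-59.7 -50.3]
flag 0.088 82 along [676.9 679.3 682.4] lat [-59.5 -50.2]
ptr 0.06 19 along [677.1 677.4 678.2] lat [-47.  -40.3]
ptr 0.066 77 along [677.  678.2 681.5] lat [-47.  -39.2]
scene flag [360.9 238.5] [359 233   5  12  39] [0.6447 0.2112 0.0761] along: median 0.6765 mean 0.6715 ray@.066 0.6788 lat -0.0516
scene ptr [358. 234.] [357 233   3   3   9] [0.639  0.2244 0.0692] along: median 0.6762 mean 0.6762 ray@.066 0.6768 lat -0.0372
wrist flag [475.6 178.2] [461 168  30  21 329] [0.647  0.2104 0.077 ] along: median 0.6783 mean 0.6784 ray@.066 0.6846 lat -0.0532
wrist ptr [472.7 163.7] [467 160  12   9  89] [0.6428 0.2206 0.0699] along: median 0.6783 mean 0.6786 ray@.066 0.6801 lat -0.0422
```

The pointer's 5 mm width spans 677.0–681.5 and the flag spans 676.8–681, so they are level within about 0.5 mm. I'll let go and back off.

```bash
python3 -m pendant '[{"dx":0,"dy":0,"dz":0,"twist":0},{"dx":0,"dy":0,"dz":0,"twist":0},{"dx":0,"dy":0,"dz":0,"twist":0},{"dx":0,"dy":0,"dz":-2,"twist":0},{"dx":0,"dy":0,"dz":-5,"twist":0},{"dx":0,"dy":0,"dz":-10,"twist":0},{"dx":0,"dy":0,"dz":-14,"twist":0},{"dx":0,"dy":0,"dz":-14,"twist":0},{"dx":0,"dy":0,"dz":-14,"twist":0}]' 60
python3 fine.py
python3 pf.py scene wrist; python3 - <<'E'
from h import *
c=cam('wrist');save(c,'w6');P=cloud(c)
hub=(np.hypot(P[...,0]-.476,P[...,1]-.197)<.014)&(P[...,2]>.15)&(P[...,2]<.2);print('hub z',np.median(P[hub][:,2]),hub.sum())
E
```

```text
time: 20.48
eef_pos: [0.5253, 0.1474, 0.3133]
tcp_rot: [0.554, 0.832, -0.0, -0.001]
contact_force: [-0.0, 0.6, 0.4]
opening: 0.596
finger_force: 0.0
flag 0.05 18 along [677.3 678.6 680.2] lat [-58.9 -50.3]
flag 0.06 9 along [677.2 678.8 679.6] lat [-58.1 -50.3]
flag 0.066 11 along [677.2 678.3 679.8] lat [-59.1 -50.8]
flag 0.072 17 along [677.3 678.2 680.3] lat [-59.2 -50.2]
flag 0.08 17 along [677.  678.3 680.1] lat [-59.3 -50.1]
flag 0.088 31 along [677.3 679.9 682.6] lat [-59.6 -50.6]
ptr 0.06 5 along [677.3 677.5 678. ] lat [-45.9 -41. ]
ptr 0.066 27 along [677.4 679.5 682.2] lat [-46.7 -40.2]
ptr 0.072 5 along [673.9 676.2 679. ] lat [-38.6 -38.4]
scene flag [360.9 238.5] [359 233   5  12  39] [0.6451 0.2116 0.0733] along: median 0.6769 mean 0.6769 ray@.066 0.6788 lat -0.0514
scene ptr [358.3 233.9] [357 233   3   3   7] [0.6391 0.2233 0.0701] along: median 0.6759 mean 0.6764 ray@.066 0.6775 lat -0.0383
wrist flag [422.3 156.1] [415 151  15  11  97] [0.6475 0.2103 0.0787] along: median 0.6787 mean 0.6775 ray@.066 0.6829 lat -0.0535
wrist ptr [421.4 146.4] [419 144   6   6  34] [0.6433 0.2214 0.0701] along: median 0.6791 mean 0.6791 ray@.066 0.6803 lat -0.0417
hub z 0.16860782371820862 700
```

View pics/w6.png

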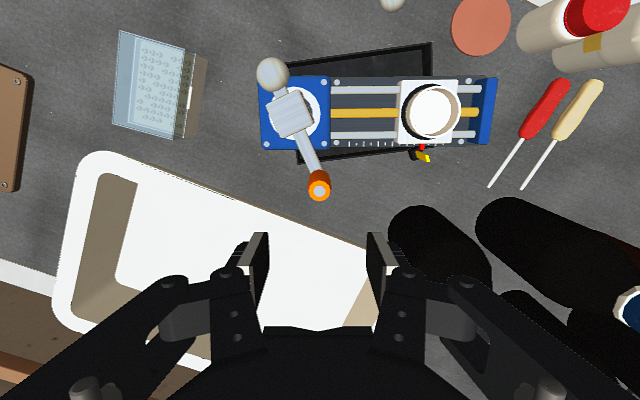

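The last picture shows the crank seated, with the hub top at 0.1686 m. The pointer at (421,146) is level with the flag at (422,156), and the gripper is clear. I'm handing the job in.

```bash
python3 -c "
from plant import ctrl
print(ctrl.sign_off())"
```

```text
the job is handed in; nothing more can be done
None
```

The job is handed in: the crank is fully down on the shaft, wound about 2.4 turns clockwise so the pointer stands level with the flag to within about 1 mm by the cameras, and the gripper is clear, at about 20 s on the clock.

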